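# Lock the bayonet cap on the honey filter housing

### The arm

A 6-joint arm with a two-finger parallel gripper is mounted at the origin on the work surface. World frame = base frame: x ahead of the robot, y to its left, z up, the work surface at z = 0. Lengths are in m, angles in rad, forces in N, time in s.
With the tool pointing down it reaches from about 0.4 to 0.825 m from the base axis. Payload 7 kg.
Tool frame: the origin (TCP) lies at the very end of the fingers, on their centre line; the grasp point (between the pads) lies 19 mm behind it (arm.pinch_z is the z of the grasp point in the tool frame, in m); z points along the fingers, y is the direction in which the jaws open and shut (so a half turn about z gives the same grasp; the last joint's range is limited). The gripper opens to 88 mm and grips with 3 to 60 N. Pads are 19 mm wide; open, the fingers measure 130 mm over their backs; the gripper's body (78 mm by 193 mm) begins 47 mm behind the grasp point.
Start: joints at [-0.909, 0.359, 0.012, 0, -1.224, -0.288], TCP at [0.246, -0.628, 0.227] pointing down, gripper open.
Joint ranges: [-3.07, 3.07], [-1.43, 2.12], [-1.02, 1.25], [-3.03, 1.67], [-3.05, -0], [-3.03, 3.03]. Speed limits (rad/s): [2.39, 2.39, 3.01, 3.14, 3.14, 3.14].

### API

Orientations are given as [roll, pitch, yaw] about the fixed x, y, z axes, in that order (R = Rz(yaw) Ry(pitch) Rx(roll)).
In Python, from station import arm gives the robot as it stands.
- The arm moves only by the tool drive_tool, never from a script. Its argument "targets" is a list of rows, each a list of 6 numbers: the shift along the world's x, y, z in units of 0.04 m (1.0 is 0.04 m), then the turn, a rotation vector about the world's x, y, z in units of 6 degrees (1.0 is 6 degrees). In form: [[x, y, z, wx, wy, wz], ...]. A call has 1 to 5 rows; each row shifts and turns the commanded pose from where the row before left it; what a row does not reach is not made up. A row lasts 1/8 s, in which the tool goes at most 62.5 mm and 10.7 degrees, less where a joint would pass 70% of its speed; a pose out of reach is approached as far as the arm can. A call with a number of a shift or a turn outside -1 to 1 is refused whole. A call with a gripper value outside its range is refused whole. "claw" is the opening, from 0 (shut) to 1 (fully open), set as the call begins (left out, the last holds). The fingers move at their own pace and stop on an object; "newtons" is the grip in N (left out, the last holds). Time passes only in rows, so rows that do not move let the fingers close. It gives the time, the measured TCP pose, the force and the opening at its end, in the units of the state.
- arm.get_state(): the state, without advancing time (a new reading comes with each control period).
- arm.grab_frame(name): name is "scene" or "top"; returns (picture, depth): 400x640x3 uint8, red, green, blue; 400x640 float32, m along the optical axis (not along the pixel's ray), 0 where there is no reading.
- arm.get_calibration(name): a dict with "mtx" (3x3 intrinsics, pixels), "origin" and "rotation" of the camera in the world. Camera axes: x right, y up, looking along -z (the intrinsics and any distortion apply to the point x, -y, -z); pixel columns grow to the right and rows downward; lengths in m; the calibration is good to about 2 mm. A picture is of the moment at which its call begins. get_calibration takes no time and is no camera call.
- arm.job_done(): hands the job in, once; it reports no verdict.
Trained networks look in the newest picture that a camera, given by its name, has taken for a name from the list of things; names that differ only in an ending like _2 or _b are one class to them, and where a whole thing is asked for, a point or a joint stands for the part that bears it (a point fixed in the world has none). Each returns a list of dicts, best first, with "score" (0 to 1); they miss things now and then, are a little off and sometimes report something else, mostly with a low value. They report only what shows in the picture. A call takes as long as a camera call. They do not tell look-alikes from the thing itself.
- arm.search_frame(target, camera): "point" ([x, y, z] in m, in the coordinates of the camera as it stood for that picture, good to about 4 mm: the middle of the surface that is visible of it).
- arm.cut_out(target, camera): "pixels" (400x640 bool, what is visible of it).
- arm.landmark_of(target, camera): "point" ([x, y, z] in m, in the coordinates of the camera as it stood for that picture, good to about 4 mm: a listed point, or the origin of a listed thing).
The state is a dict: "t": time; "q": joint angles; "qd": joint speeds; "joint_efforts": joint torques, N m; "eef_pos": TCP position; "ee_rot": TCP orientation; "force": force on the tool from outside, world axes, zero at the start; "moment": the same for the moment, N m; "width": finger opening in m.
Only numpy, scipy, OpenCV 4.12 (cv2) and the standard library are available. Lean on these libraries where they do the work, as an engineer would, in place of code of your own. Each camera call takes 0.05 s, during which the arm holds its last target. There are 200 camera calls.

### The job

The filter housing has been filled and must be closed. Lift the blue funnel out of its mouth and stand it upright on the cork coaster in the tray, centred, without dropping it; then take the white cap from the slanted stand, line its orange lugs up with the collar's slots, press it down against the spring and turn it a quarter turn clockwise until it locks, so that it stays down and level when let go. Do not push about or tip the jars, the dipper or the tongs.

Things in the scene. Friction and masses are not known exactly. Their poses are not given: they have to be found in the camera images.
- funnel_mid (a point): Blue plastic funnel, 80 mm tall to the rim, rim 116 mm across, about 100 g; origin on its axis, 48 mm above the spout's end; z up its axis. Grip tab on the rim towards its own -x: upright plate 12 mm thick (along y), 55 to 97 mm off the axis, 8 to 48 mm above the origin; grip it 80 mm off the axis, 30 mm above the origin.
- funnel: The same blue funnel: origin at the centre of the spout's lower end. The spout (56 mm across, 42 mm long) hangs in the housing's mouth; the flat underside of the bowl (104 mm across), 42 mm up, rests on the collar. It can stand on its spout.
- coaster_top (a point): Round cork coaster lying in the tray, 110 mm across, 4 mm thick, fixed; origin at the centre of its upper face. It may lie in any of three places of the tray's near half.
- cap_mid (a point): White bayonet cap, 68 mm tall, about 220 g; origin on its axis, 34 mm above its underside; z up its axis. Plug 78 mm across, 34 to 4 mm below the origin. Black grip bar along its y: 70 mm long, 18 mm thick (along x), 4 mm below to 34 mm above the origin; grip it 20 mm above the origin. Half a turn about z gives the same cap.
- cap: The same cap: origin at the centre of its underside. Two orange lugs on its +y and -y at the foot of the plug: 14 mm wide, 8 mm thick (0 to 8 mm up), tips 54 mm from the axis. It starts lying on the slanted stand, its axis leaning 35 degrees from vertical, bar and lugs level.
- mouth (a point): Centre of the mouth of the fixed steel filter housing (132 mm across, 158 mm tall), level with its collar's upper face; z up. The opening is 84 mm across, with two slots 22 mm wide, out to 60 mm from the axis, on its +y and -y. Orange dots on the collar at +x and -x mark where the lugs lie when locked, a quarter turn from the slots.
- seal (a joint): Rubber sealing ring (62 mm inside, 82 mm outside) under the collar that holds the cap up: m pressed down, 0 to 0.022; at 0 its top is 6 mm below the collar's upper face. Spring 5 N + 0.3 N per mm. Pressed 14 mm (best 18) the cap's lugs pass under the collar and turn clockwise from above only, to a stop about 5 degrees past the dots.
- housing: The same fixed housing: origin under its centre. At the dots the collar has a pocket on its underside: let go there, the spring lifts the cap until its underside is 13 mm below the collar's upper face (ring pressed 7 mm) and its lugs are caught. Between slot and pocket the collar's edge is 12 mm thick.
- stand: Fixed wooden draining stand, 130 mm wide, 110 mm deep, 115 mm tall; origin under its centre. Its board, facing its -x (away from the robot, within half a radian), slopes 35 degrees, lower at -x, with a lip about 18 mm high along the lower edge. It may stand left or right, with the housing on the other side.
- tray: Fixed aluminium tray, 270 mm (x) by 400 mm (y), 22 mm high, floor 4 mm thick; origin under its centre. Between it and the robot stands an obstacle fast on the table: a steel jug 200 mm tall, 104 mm across with a handle to 80 mm off its axis, its centre 345 to 375 mm ahead of the robot and up to 70 mm left or right.
- dipper_mid (a point): Wooden honey dipper lying in the tray, 150 mm along its x, 33 mm across; origin at its middle, 15 mm up. Leave it alone.
- tongs_mid (a point): Closed steel tongs lying in the tray, 170 mm along its x, 30 mm across, 16 mm high; origin at its middle. Leave alone.
- jar0_mid (a point): Hexagonal glass jar with hinged steel lid, 46 mm across flats, 83 mm tall, in a row along the tray's far side; origin half-way up. Leave alone.
- jar1_mid (a point): Hexagonal glass jar with hinged steel lid, 46 mm across flats, 83 mm tall, in a row along the tray's far side; origin half-way up. Leave alone.
- jar2_mid (a point): Hexagonal glass jar with hinged steel lid, 46 mm across flats, 83 mm tall, in a row along the tray's far side; origin half-way up. Leave alone.
- jar3_mid (a point): Hexagonal glass jar with hinged steel lid, 46 mm across flats, 83 mm tall, in a row along the tray's far side; origin half-way up. Leave alone.
- jar4_mid (a point): Hexagonal glass jar with hinged steel lid, 46 mm across flats, 83 mm tall, in a row along the tray's far side; origin half-way up. Leave alone.
- jar5_mid (a point): Hexagonal glass jar with hinged steel lid, 46 mm across flats, 83 mm tall, in a row along the tray's far side; origin half-way up. Leave alone.
Mind the look-alikes: they are no part of the job. There is more than one size of the funnel; the job needs the larger.

How it is judged:
By the outcome, as a careful person would: the job done as asked, in the order asked, and still so for the second after the job is handed in, with the robot touching nothing.
It also fails if it takes over 72 s, if anything falls off the work surface, if the arm or the gripper's body presses on something with over 40 N, if the wrist force passes 120 N, or if a joint passes its speed limit or range.

## Working session

There is one attempt and no reset: what is moved stays moved. The work goes in short steps, Python scripts to look and compute and a tool call to move; the robot and the scene stay as the last step left them, time stands still between calls to the robot, and variables do not carry over. Pictures are saved under pics/ and viewed, about 8 in all and at most 12, crops included, and the job is handed in when it is done.

Besides the shell and the picture viewer there is one more tool, called after "Request:" as name(argument=value, ...) on one line, values as JSON. drive_tool: Moves the arm, as the interface text tells. Shifts and turns lie within -1 to 1; 1 stands for 0.04 m of shift or 6 degrees of turn. Its arguments: {"type":"object","properties":{"targets":{"type":"array"},"claw":{"type":"number"},"newtons":{"type":"number"}},"required":["targets"]}

```bash
mkdir -p pics; ls
cat > h.py <<'E'
import numpy as np, cv2
from station import arm
def cal(n):
    c=arm.get_calibration(n); return np.array(c["mtx"]),np.array(c["origin"]),np.array(c["rotation"])
def w(n,p):
    K,o,R=cal(n); return o+R@np.array(p)
def px(n,P):
    K,o,R=cal(n); p=R.T@(np.array(P)-o); p=p*[1,-1,-1]; q=K@p; return q[:2]/q[2]
def cloud(n,d):
    K,o,R=cal(n); v,u=np.mgrid[:400,:640]
    x=(u-K[0,2])/K[0,0]*d; y=(v-K[1,2])/K[1,1]*d
    return np.stack([x,-y,-d],-1)@R.T+o
E
python3 - <<'E'
from h import *
ims=[]
for n in("scene","top"):
    im,d=arm.grab_frame(n); np.savez(f"/tmp/{n}.npz",im=im,d=d); ims.append(im)
    cv2.imwrite(f"pics/{n}0.png",im[...,::-1]); print(n,cal(n)[1].round(3),(-cal(n)[2][:,2]).round(2), arm.get_calibration(n).keys())
    for t in["funnel_mid","funnel","coaster_top","cap_mid","cap","mouth","stand","tray","dipper_mid","tongs_mid","jar0_mid"]:
        for r in arm.landmark_of(t,n)[:3]:
            P=w(n,r["point"]); print(t,round(r["score"],2),P.round(3),px(n,P).round())
print(arm.get_state())
E
```

```text
picsTraceback (most recent call last):
  File "<stdin>", line 5, in <module>
IndexError: too many indices for array: array is 1-dimensional, but 2 were indexed
```

Run:
```python
from station import arm
for n in("scene","top"): print(arm.get_calibration(n))
```

```text
{'mtx': array([[366.6711003 ,   0.        , 318.19492886],
       [  0.        , 366.6711003 , 198.81360671],
       [  0.        ,   0.        ,   1.        ]]), 'origin': array([1.15798343, 0.08291003, 1.00915045]), 'rotation': array([ 0.61616764, -0.01684442,  1.73398302])}
{'mtx': array([[365.20343492,   0.        , 313.47335696],
       [  0.        , 365.20343492, 198.13939759],
       [  0.        ,   0.        ,   1.        ]]), 'origin': array([0.39728685, 0.00864714, 0.9889148 ]), 'rotation': array([ 0.11493065,  0.01096753, -1.57027368])}
```

```bash
sed -i 's/,np.array(c\["rotation"\])/,Rot.from_euler("xyz",c["rotation"]).as_matrix()/; s/^from station/from scipy.spatial.transform import Rotation as Rot\nfrom station/' h.py
python3 - <<'E'
from h import *
ims=[]
for n in("scene","top"):
    im,d=arm.grab_frame(n); np.savez(f"/tmp/{n}.npz",im=im,d=d); ims.append(im)
    cv2.imwrite(f"pics/{n}0.png",im[...,::-1]); print(n,cal(n)[1].round(3),(-cal(n)[2][:,2]).round(2))
    for t in["funnel_mid","funnel","coaster_top","cap_mid","cap","mouth","stand","tray","dipper_mid","tongs_mid","jar0_mid"]:
        for r in arm.landmark_of(t,n)[:3]:
            P=w(n,r["point"]); print(t,round(r["score"],2),P.round(3),px(n,P).round())
print(arm.get_state())
E
```

```text
scene [1.158 0.083 1.009] [-0.57 -0.08 -0.82]
funnel_mid 0.72 [ 0.5   -0.328  0.17 ] [214. 164.]
funnel_mid 0.58 [ 0.324 -0.341  0.031] [234. 153.]
funnel 0.78 [ 0.322 -0.34   0.   ] [236. 158.]
funnel 0.72 [ 0.497 -0.336  0.112] [215. 175.]
funnel 0.3 [ 0.497 -0.33   0.169] [213. 164.]
coaster_top 0.98 [0.563 0.018 0.003] [323. 228.]
cap_mid 0.9 [0.54  0.328 0.098] [429. 221.]
cap_mid 0.75 [0.607 0.016 0.   ] [320. 241.]
cap 0.92 [0.52  0.333 0.064] [428. 221.]
mouth 0.92 [ 0.499 -0.331  0.158] [213. 167.]
mouth 0.54 [0.565 0.019 0.002] [323. 229.]
stand 0.73 [ 0.55  -0.109  0.008] [285. 218.]
stand 0.67 [0.508 0.334 0.   ] [423. 229.]
tray 0.7 [0.611 0.019 0.002] [321. 242.]
dipper_mid 0.56 [0.572 0.145 0.018] [363. 234.]
tongs_mid 0.75 [ 0.55  -0.112  0.012] [284. 218.]
jar0_mid 0.7 [ 0.55  -0.109  0.012] [285. 218.]
jar0_mid 0.67 [ 0.699 -0.018  0.042] [304. 259.]
jar0_mid 0.44 [ 0.687 -0.142  0.049] [263. 248.]
top [0.397 0.009 0.989] [ 0.11  0.01 -0.99]
funnel_mid 0.91 [ 0.494 -0.333  0.163] [468. 197.]
funnel_mid 0.63 [ 0.325 -0.342  0.031] [454. 269.]
funnel 0.75 [ 0.495 -0.3
[... 426 characters left out ...]
371. 130.]
jar0_mid 0.27 [0.713 0.099 0.046] [284. 121.]
{'t': 1.25, 'q': array([-9.08901745e-01,  3.58618775e-01,  1.19037295e-02, -1.12483995e-05,
       -1.22415365e+00, -2.88103401e-01]), 'qd': array([ 0.000639  , -0.00108593,  0.00034287, -0.00055565, -0.00062353,
        0.00085838]), 'joint_efforts': array([-1.90350838e-03, -5.82384825e+01,  2.93303293e+01,  7.00294375e+00,
        1.22696508e-02, -4.23197370e-07]), 'eef_pos': array([ 0.24644309, -0.6283594 ,  0.22654869]), 'ee_rot': array([ 3.14152026e+00, -1.04191854e-05, -2.76780529e+00]), 'force': array([-0.29044774, -0.21289302, -0.32628475]), 'moment': array([ 0.0209662 ,  0.05247749, -0.00530965]), 'width': 0.08794510580943879}
```

View pics/top0.png

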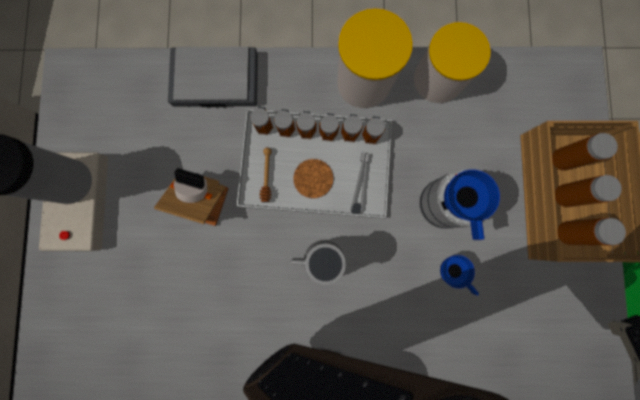

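View pics/scene0.png

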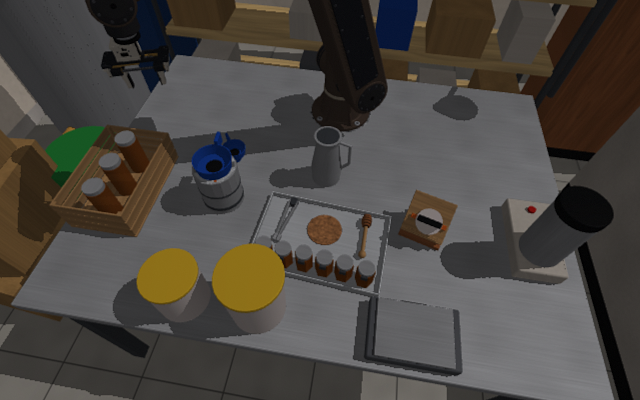

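Two funnels: the large one in the housing's mouth (top image ~470,195) and a smaller one on the table (~457,271). The larger, resting on the steel housing, fits the description. I'll confirm it in one crop and measure its tab and the cap bar.

Run:
```python
from h import *
crops=[]
for n,(a,b) in {"scene":((190,120),(380,180)),"top":((420,165),(160,150))}.items():
    z=np.load(f"/tmp/{n}.npz"); im,d=z["im"],z["d"]; C=cloud(n,d); I=im.astype(int)
    for (u,v) in (a,b): crops.append(cv2.resize(im[v:v+75,u:u+100],(400,300),interpolation=cv2.INTER_CUBIC))
    blue=(I[...,2]>I[...,0]+50)&(I[...,2]>I[...,1]+30)&(d>0)
    F=C[blue]; F=F[(abs(F[:,0]-.5)<.13)&(abs(F[:,1]+.33)<.1)&(F[:,2]>.12)&(F[:,2]<.24)]
    rim=F[(F[:,2]>.185)]
    # rim circle by hypothesis; tab = far pts
    c=np.array([.497,-.333]); r=np.hypot(*(F[:,:2]-c).T); T=F[r>.065]
    f=F[(r<.06)&(F[:,2]>.188)&(F[:,2]<.204)]
    print(n,"blue",len(F),"rim mean",f.mean(0).round(3),"tab",len(T),T.mean(0).round(4),T.min(0).round(3),T.max(0).round(3))
    A=np.c_[2*f[:,:2],np.ones(len(f))]; s=np.linalg.lstsq(A,(f[:,:2]**2).sum(1),rcond=None)[0]; print(" circle",s[:2].round(4),np.sqrt(s[2]+s[0]**2+s[1]**2).round(4))
    S=C.reshape(-1,3); J=I.reshape(-1,3)
    m=(abs(S[:,0]-.54)<.07)&(abs(S[:,1]-.326)<.07)&(S[:,2]>.06)&(d.ravel()>0)
    bk=m&(J.max(1)<50); B=S[bk]; print(" bar",len(B),B.mean(0).round(4),B.min(0).round(3),B.max(0).round(3))
    Q=B-B.mean(0); U=np.linalg.svd(Q,full_matrices=False)[2]; print(U.round(3)[0],U.round(3)[2])
    wd=m&(J[:,0]>J[:,2]+35); W=S[wd]; 
    if len(W)>30:
        U=np.linalg.svd(W-W.mean(0),full_matrices=False)[2]; print(" wood n",len(W),U[2].round(3))
    for t in("funnel_mid","cap_mid"):
        pass
cv2.imwrite("pics/crop1.png",np.vstack([np.hstack(crops[:2]),np.hstack(crops[2:])])[...,::-1])
```

```text
scene blue 828 rim mean [ 0.491 -0.341  0.194] tab 50 [ 0.4188 -0.332   0.2033] [ 0.405 -0.341  0.18 ] [ 0.432 -0.327  0.214]
 circle [ 0.4979 -0.3288] 0.0556
 bar 147 [0.558  0.3204 0.121 ] [0.537 0.287 0.086] [0.572 0.353 0.13 ]
[0.29  0.957 0.001] [ 0.907 -0.274 -0.321]
 wood n 639 [-0.477  0.16  -0.864]
top blue 2085 rim mean [ 0.501 -0.343  0.193] tab 171 [ 0.4166 -0.3329  0.2017] [ 0.4   -0.342  0.176] [ 0.432 -0.329  0.214]
 circle [ 0.4952 -0.3296] 0.0554
 bar 385 [0.5472 0.3202 0.118 ] [0.525 0.286 0.098] [0.572 0.357 0.131]
[-0.301 -0.953 -0.038] [-0.611  0.162  0.775]
 wood n 826 [-0.492  0.164 -0.855]
```

View pics/crop1.png

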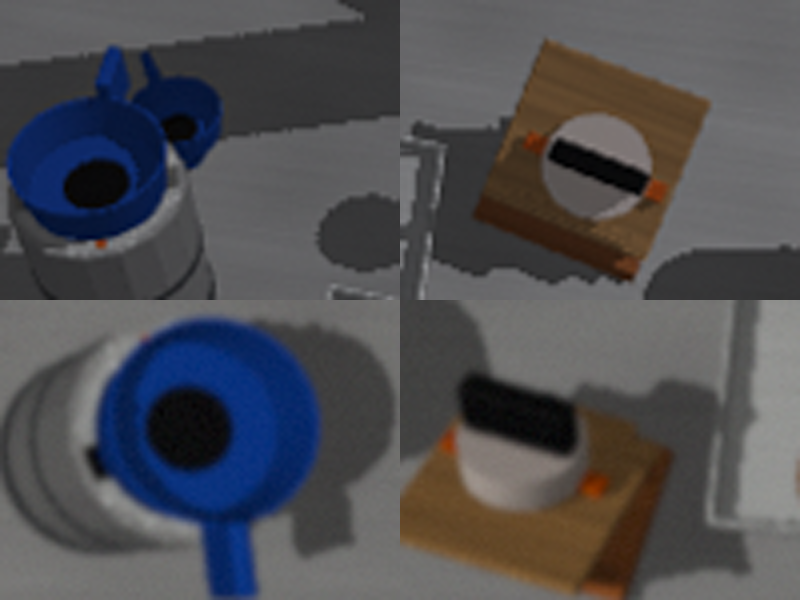

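The crop confirms it: the large funnel (upper left, lower left) sits on the steel housing, with its tab pointing almost to world -x. The cap shows a black bar and orange lugs. A black slot shows at about (444,205) in the top image. Moving above the tab.

Request:
drive_tool(targets=[[0,0.5,1,0,0,0],[0.5,0.9,0,0,0,-0.4],[0.5,0.9,0,0,0,-0.4],[0.5,0.9,0,0,0,-0.4],[0.5,0.9,0,0,0,-0.4]], claw=0.6)

```text
t: 1.88
eef_pos: [0.3269, -0.4633, 0.2667]
ee_rot: [-3.141, 0.0, -2.937]
force: [1.2, -0.4, -0.4]
width: 0.0527
```

Request:
drive_tool(targets=[[0.55,0.8,0,0,0,-0.4],[0.55,0.8,0,0,0,-0.4],[0.6,0.8,0,0,0,-0.4],[0.6,0.8,0,0,0,-0.4],[0,0,0,0,0,0]])

```text
t: 2.5
eef_pos: [0.4198, -0.3347, 0.2668]
ee_rot: [-3.142, 0.001, -3.1]
force: [-0.3, -0.3, 0.3]
width: 0.0523
```

Request:
drive_tool(targets=[[0,0,-0.8,0,0,0],[-0.05,0,-0.8,0,0,0],[0,0,-0.5,0,0,0],[0,0,-0.2,0,0,0],[0,0,0,0,0,0]])

```text
t: 3.12
eef_pos: [0.4162, -0.3367, 0.1746]
ee_rot: [-3.142, -0.001, -3.103]
force: [-0.8, 0.1, 0.6]
width: 0.0525
```

Request:
drive_tool(targets=[[0,0,0,0,0,0],[0,0,0,0,0,0],[0,0,0,0,0,0],[0,0,0,0,0,0]], claw=0, newtons=30)

```text
t: 3.62
eef_pos: [0.4165, -0.3364, 0.1748]
ee_rot: [-3.141, 0.0, -3.103]
force: [-0.0, -0.2, -0.2]
width: 0.0175
```

Request:
drive_tool(targets=[[0,0,0,0,0,0],[0,0,0,0,0,0],[0,0,0,0,0,0]])

```text
t: 4.0
eef_pos: [0.4166, -0.3363, 0.1747]
ee_rot: [-3.142, 0.0, -3.103]
force: [1.3, 1.6, 1.6]
width: 0.0123
```

Request:
drive_tool(targets=[[0,0,0.25,0,0,0],[0,0,0.5,0,0,0],[0,0,0.6,0,0,0],[0,0,0.6,0,0,0],[0,0,0,0,0,0]])

```text
t: 4.62
eef_pos: [0.4173, -0.337, 0.2548]
ee_rot: [-3.14, 0.003, -3.103]
force: [-0.4, 0.5, -2.2]
width: 0.0117
```

```bash
cat > meas.py <<'E'
from h import *
def funnel(ns=("scene","top"),tag=""):
    s=arm.get_state(); print(s["t"],s["eef_pos"].round(4),s["ee_rot"].round(3),s["force"].round(1))
    for n in ns:
        im,d=arm.grab_frame(n); np.savez(f"/tmp/{n}{tag}.npz",im=im,d=d)
        for t in("funnel","funnel_mid"):
            print(n,[(round(r["score"],2),w(n,r["point"]).round(3)) for r in arm.landmark_of(t,n)[:3]])
        C=cloud(n,d); I=im.astype(int)
        blue=(I[...,2]>I[...,0]+50)&(I[...,2]>I[...,1]+30)&(d>0); p=s["eef_pos"]; F=C[blue]
        F=F[(np.hypot(*(F[:,:2]-p[:2]).T)<.17)&(abs(F[:,2]-p[2])<.1)]
        zr=p[2]+.0215; f=F[(abs(F[:,2]-zr)<.008)&(np.hypot(*(F[:,:2]-p[:2]).T)>.03)]
        A=np.c_[2*f[:,:2],np.ones(len(f))]; q=np.linalg.lstsq(A,(f[:,:2]**2).sum(1),rcond=None)[0]
        print(" circle",q[:2].round(4),np.sqrt(q[2]+q[0]**2+q[1]**2).round(4),"ztop",np.percentile(F[:,2],[50,90,99]).round(3))
E
python3 - <<'E'
from meas import *
funnel(tag="L")
for n in("scene","top"):
    im=np.load(f"/tmp/{n}L.npz")["im"]; cv2.imwrite(f"pics/{n}L.png",im[...,::-1])
a=cv2.imread("pics/sceneL.png")[100:250,140:340]; b=cv2.imread("pics/topL.png")[120:270,380:580]
cv2.imwrite("pics/cropL.png",np.hstack([cv2.resize(x,(400,300),interpolation=cv2.INTER_CUBIC) for x in(a,b)]))
E
```

```text
4.625 [ 0.4173 -0.337   0.2548] [-3.140e+00  3.000e-03 -3.103e+00] [-0.4  0.5 -2.2]
scene [(0.8, array([ 0.323, -0.337, -0.004])), (0.73, array([ 0.5  , -0.334,  0.196]))]
scene [(0.6, array([ 0.497, -0.331,  0.251]))]
 circle [ 0.4996 -0.3321] 0.0553 ztop [0.249 0.275 0.29 ]
top []
top [(0.4, array([ 0.687, -0.136,  0.048]))]Traceback (most recent call last):
  File "<stdin>", line 2, in <module>
  File "meas.py", line 13, in funnel
    print(" circle",q[:2].round(4),np.sqrt(q[2]+q[0]**2+q[1]**2).round(4),"ztop",np.percentile(F[:,2],[50,90,99]).round(3))
                                                                                 ~~~~~~~~~~~~~^^^^^^^^^^^^^^^^^^^
    return _quantile_unchecked(
        a, q, axis, out, overwrite_input, method, keepdims, weights)
    return _ureduce(a,
                    func=_quantile_ureduce_func,
    ...<5 lines>...
                    overwrite_input=overwrite_input,
                    method=method)
    r = func(a, **kwargs)
    result = _quantile(arr,
                       quantiles=q,
    ...<2 lines>...
                       out=out,
                       weights=wgt)
    slices_having_nans = np.isnan(arr[-1, ...])
                                  ~~~^^^^^^^^^
IndexError: index -1 is out of bounds for axis 0 with size 0
```

Run:
```python
from h import *
for n in("scene","top"):
    z=np.load(f"/tmp/{n}.npz"); im,d=z["im"],z["d"]; C=cloud(n,d); I=im.astype(int)
    m=(I[...,0]>I[...,2]+35)&(d>0)&(np.hypot(C[...,0]-.565,C[...,1]-.019)<.075)&(C[...,2]<.03)
    m=m.astype(np.uint8); k,l,st,ce=cv2.connectedComponentsWithStats(m); i=1+st[1:,4].argmax()
    P=C[l==i]; c=cv2.findContours((l==i).astype(np.uint8),0,1)[0][0]; 
    (u,v),r=cv2.minEnclosingCircle(c); E=cv2.fitEllipse(c)[0]
    print(n,P.mean(0).round(4),(P.min(0)+P.max(0))[:2]/2,np.ptp(P,axis=0).round(3),E,px(n,[*P.mean(0)[:2],.008]).round(1))
    # jug top
    J=C[(np.hypot(C[...,0]-.36,C[...,1])<.13)&(C[...,2]>.17)&(C[...,2]<.21)&(d>0)]; print("jug",J.min(0).round(3),J.max(0).round(3))
z=np.load("/tmp/sceneL.npz"); im,d=z["im"],z["d"]; C=cloud("scene",d); I=im.astype(int)
F=C[(I[...,2]>I[...,0]+50)&(I[...,2]>I[...,1]+30)&(d>0)]; c=np.array([.499,-.332])
r=np.hypot(*(F[:,:2]-c).T); F=F[(r<.066)&(r>.045)&(F[:,2]>.22)]; a=np.arctan2(F[:,1]-c[1],F[:,0]-c[0])
for k in range(-4,4):
    g=F[(a>k*np.pi/4)&(a<(k+1)*np.pi/4)]; print(k*45+22,len(g),np.percentile(g[:,2],97).round(4) if len(g) else "")
x=im[110:260,140:340]; cv2.imwrite("pics/cropL.png",cv2.resize(x,(800,600),interpolation=cv2.INTER_CUBIC)[...,::-1])
```

```text
scene [0.5693 0.0223 0.0085] [0.56872953 0.02226589] [0.108 0.107 0.012] (324.1981201171875, 229.44309997558594) [324.2 229.4]
jug [ 0.303 -0.05   0.17 ] [0.394 0.069 0.206]
top [0.5658 0.0214 0.0071] [0.56640487 0.02226356] [0.106 0.107 0.013] (312.7826843261719, 178.07778930664062) [312.8 178. ]
jug [ 0.305 -0.05   0.171] [0.389 0.067 0.205]
-158 174 0.2902
-113 70 0.2749
-68 28 0.2772
-23 27 0.2793
22 83 0.2775
67 98 0.2773
112 34 0.2772
157 89 0.2728
```

View pics/cropL.png

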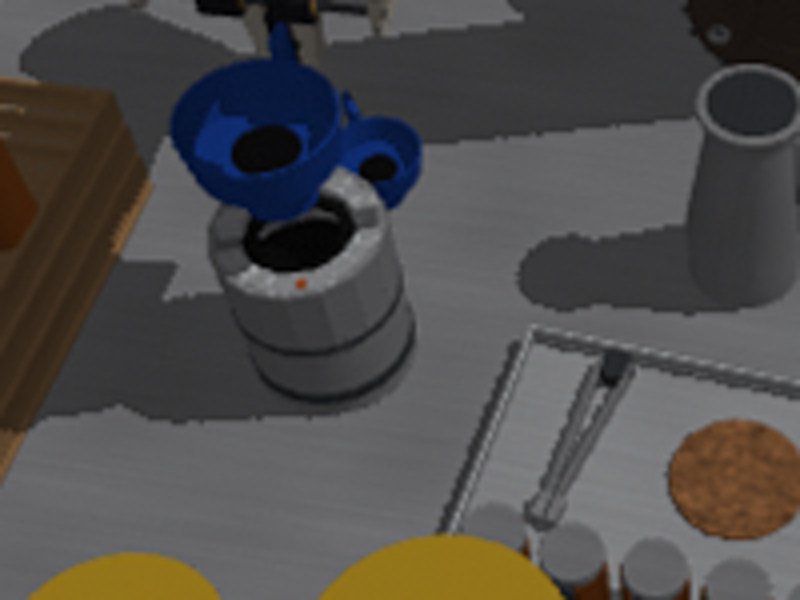

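The funnel hangs level, and the housing's mouth is visible with its slots (left and right) and orange dot. Carrying it to the coaster.

Request:
drive_tool(targets=[[0.3,0.4,0,0,0,0],[0.4,0.7,0,0,0,0],[0.4,0.9,0,0,0,0],[0.4,0.9,0,0,0,0],[0.24,0.9,0,0,0,0]])

```text
t: 5.55
eef_pos: [0.4864, -0.1832, 0.2519]
ee_rot: [3.142, -0.001, -3.103]
force: [0.7, 0.3, -0.9]
width: 0.0119
```

Request:
drive_tool(targets=[[0,0.9,0,0,0,0],[0,0.9,0,0,0,0],[0,0.9,0,0,0,0],[0,0.9,0,0,0,0],[0,0.7,0,0,0,0]])

```text
t: 6.18
eef_pos: [0.4857, -0.0111, 0.2521]
ee_rot: [-3.141, -0.001, -3.102]
force: [0.4, 0.3, -1.0]
width: 0.0121
```

Request:
drive_tool(targets=[[0,0.5,-0.5,0,0,0],[0,0.275,-0.9,0,0,0],[0,0,-0.9,0,0,0],[0,0,-0.9,0,0,0],[0,0,-0.3,0,0,0]])

```text
t: 6.8
eef_pos: [0.4845, 0.0181, 0.1104]
ee_rot: [-3.14, -0.004, -3.103]
force: [-0.8, 0.7, -1.2]
width: 0.0119
```

Run:
```python
from meas import *
funnel(("scene",),tag="M")
im=np.load("/tmp/sceneM.npz")["im"][160:310,220:420]; cv2.imwrite("pics/cropM.png",cv2.resize(im,(800,600),interpolation=cv2.INTER_CUBIC)[...,::-1])
```

```text
6.8 [0.4845 0.0181 0.1104] [-3.14  -0.004 -3.103] [-0.8  0.7 -1.2]
scene [(0.92, array([ 0.323, -0.339,  0.001])), (0.69, array([0.566, 0.019, 0.048])), (0.4, array([0.577, 0.148, 0.021]))]
scene [(0.8, array([ 0.323, -0.342,  0.031])), (0.75, array([0.569, 0.024, 0.104])), (0.47, array([ 0.698, -0.021,  0.045]))]
 circle [0.5669 0.0219] 0.0553 ztop [0.101 0.13  0.148]
```

View pics/cropM.png

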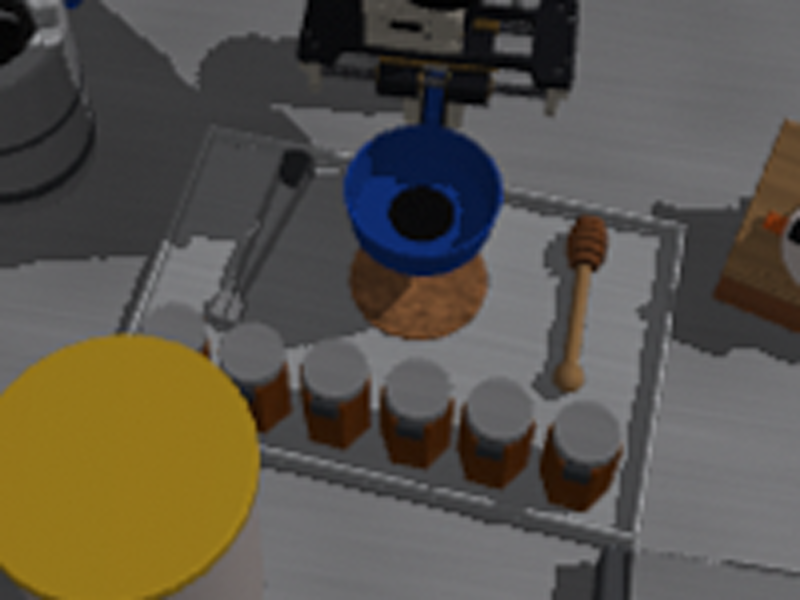

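Funnel centred over the coaster (crop: funnel ~(422,200), coaster ~(420,285)); lowering gently.

Request:
drive_tool(targets=[[0.05,0,-0.4,0,0,0],[0,0,-0.3,0,0,0],[0,0,-0.15,0,0,0],[0,0,-0.1,0,0,0],[0,0,0,0,0,0]])

```text
t: 7.58
eef_pos: [0.4881, 0.0186, 0.0746]
ee_rot: [-3.142, -0.0, -3.103]
force: [0.6, -0.7, -1.0]
width: 0.0119
```

Request:
drive_tool(targets=[[0,0,-0.06,0,0,0],[0,0,-0.06,0,0,0],[0,0,0,0,0,0]])

```text
t: 7.95
eef_pos: [0.4879, 0.0186, 0.0696]
ee_rot: [-3.141, -0.0, -3.103]
force: [-0.4, -0.5, -1.4]
width: 0.0115
```

Request:
drive_tool(targets=[[0,0,-0.04,0,0,0],[0,0,-0.03,0,0,0],[0,0,0,0,0,0]])

```text
t: 8.32
eef_pos: [0.488, 0.0186, 0.0669]
ee_rot: [-3.142, -0.0, -3.103]
force: [-0.1, -0.4, -1.2]
width: 0.0118
```

Request:
drive_tool(targets=[[0,0,-0.03,0,0,0],[0,0,0,0,0,0]])

```text
t: 8.57
eef_pos: [0.4881, 0.0186, 0.0665]
ee_rot: [-3.142, 0.0, -3.102]
force: [-4.9, 0.9, 8.9]
width: 0.012
```

Request:
drive_tool(targets=[[0,0,-0.03,0,0,0],[0,0,0,0,0,0]])

```text
t: 8.82
eef_pos: [0.4877, 0.0186, 0.066]
ee_rot: [-3.142, 0.0, -3.102]
force: [-9.1, 2.2, 18.5]
width: 0.0117
```

Request:
drive_tool(targets=[[0,0,0.045,0,0,0],[0,0,0,0,0,0]])

```text
t: 9.07
eef_pos: [0.4882, 0.0187, 0.0664]
ee_rot: [3.141, 0.0, -3.103]
force: [0.7, -0.3, -1.1]
width: 0.0116
```

Request:
drive_tool(targets=[[0,0,0,0,0,0],[0,0,0,0,0,0],[0,0,0,0,0,0],[0,0,0,0,0,0]], claw=0.5)

```text
t: 9.57
eef_pos: [0.4881, 0.0186, 0.0663]
ee_rot: [-3.142, -0.0, -3.103]
force: [0.1, -0.2, -0.6]
width: 0.0425
```

Request:
drive_tool(targets=[[0,0,0.4,0,0,0],[0,0,0.8,0,0,0],[0,0,1,0,0,0],[0,0,1,0,0,0],[0,0,1,0,0,0]])

```text
t: 10.2
eef_pos: [0.4878, 0.0185, 0.2357]
ee_rot: [3.141, 0.0, -3.103]
force: [0.4, -0.2, -0.1]
width: 0.0442
```

Run:
```python
from meas import *
im,d=arm.grab_frame("scene"); np.savez("/tmp/sceneP.npz",im=im,d=d); C=cloud("scene",d); I=im.astype(int)
F=C[(I[...,2]>I[...,0]+50)&(I[...,2]>I[...,1]+30)&(d>0)]; r0=np.hypot(F[:,0]-.568,F[:,1]-.021)
f=F[(r0<.068)&(F[:,2]>.077)&(F[:,2]<.097)]
A=np.c_[2*f[:,:2],np.ones(len(f))]; q=np.linalg.lstsq(A,(f[:,:2]**2).sum(1),rcond=None)[0]; print(q[:2])
a=np.arctan2(F[:,1]-q[1],F[:,0]-q[0]); r=np.hypot(*(F[:,:2]-q[:2]).T); 
for k in range(-4,4):
    g=F[(a>k*np.pi/4)&(a<(k+1)*np.pi/4)&(r>.045)&(r<.065)]; print(k*45+22,len(g),np.percentile(g[:,2],97).round(4) if len(g) else "")
# housing: dot, slots
K=(I[...,0]>I[...,2]+60)&(I[...,0]>I[...,1]+40)&(np.hypot(C[...,0]-.497,C[...,1]+.331)<.08)&(C[...,2]>.14)
print("dots",[(p.round(3)) for p in C[K]][:12], np.argwhere(K)[:12].tolist())
x=im[140:240,150:283]; cv2.imwrite("pics/cropP.png",cv2.resize(x,(800,600),interpolation=cv2.INTER_CUBIC)[...,::-1])
```

```text
[0.57029927 0.02241047]
-158 124 0.1032
-113 88 0.09
-68 35 0.0894
-23 39 0.0926
22 47 0.0904
67 24 0.0899
112 31 0.0894
157 87 0.1025
dots [array([ 0.447, -0.35 ,  0.159]), array([ 0.449, -0.353,  0.156]), array([ 0.45 , -0.349,  0.158]), array([ 0.548, -0.309,  0.16 ])] [[153, 213], [154, 212], [154, 213], [180, 215]]
```

View pics/cropP.png

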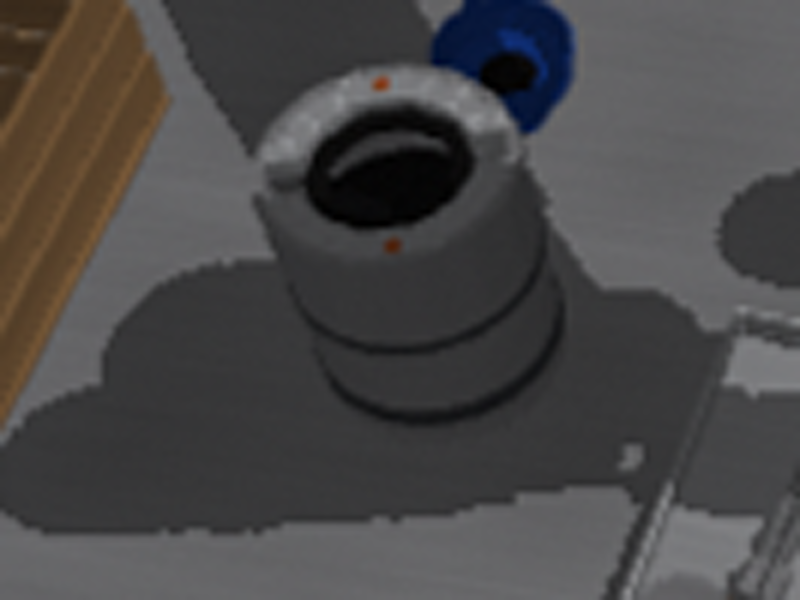

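Funnel stands upright and centred on the coaster. Fit centre (0.570, 0.022) versus coaster (0.569, 0.022), rim level. The crop shows the open mouth with dots at about (381,84) and (393,246). Moving to the cap.

Request:
drive_tool(targets=[[0.2,0.4,0.2,0,0,0.9],[0.2,0.63,0,0,0,0.98],[0.2,0.63,0,0,0,0.98],[0.2,0.63,0,0,0,0.98],[0.2,0.63,0,0,0,0.98]], claw=0.65)

```text
t: 10.88
eef_pos: [0.5282, 0.1362, 0.2421]
ee_rot: [3.142, -0.0, -2.595]
force: [0.7, -0.4, -0.1]
width: 0.057
```

Request:
drive_tool(targets=[[0.2,0.63,0,0,0,0.98],[0.2,0.63,0,0,0,0.98],[0.2,0.63,0,0,0,0.98],[0.2,0.63,0,0,0,0.98],[0.2,0.63,0,0,0,0.98]])

```text
t: 11.5
eef_pos: [0.5682, 0.2622, 0.242]
ee_rot: [3.141, -0.0, -2.082]
force: [0.4, -0.2, 0.7]
width: 0.0569
```

Request:
drive_tool(targets=[[0.2,0.63,0,0,0,0.98],[0.18,0.64,0,0,0,0.98],[0,0,0,0.29,0.93,0],[0,0,0,0.29,0.93,0],[0,0,0,0.29,0.93,0]])

```text
t: 12.12
eef_pos: [0.5832, 0.3127, 0.2423]
ee_rot: [2.832, -0.002, -1.879]
force: [0.2, 0.0, 0.3]
width: 0.057
```

Request:
drive_tool(targets=[[0,0,0,0.29,0.93,0],[0,0,0,0.29,0.93,0],[0,0,0,0.29,0.92,0],[0,0,0,0,0,0]])

```text
t: 12.62
eef_pos: [0.5841, 0.3111, 0.2391]
ee_rot: [2.526, -0.007, -1.881]
force: [1.0, 0.9, -0.1]
width: 0.0569
```

Run:
```python
from h import *
s=arm.get_state(); print(s["t"],s["eef_pos"].round(4),s["q"].round(2)); R=Rot.from_euler("xyz",s["ee_rot"]).as_matrix(); print("toolz",R[:,2].round(3),"tooly",R[:,1].round(3))
for n in("scene","top"):
    im,d=arm.grab_frame(n); np.savez(f"/tmp/{n}C.npz",im=im,d=d); I=im.astype(float); K,o,Rc=cal(n)
    # dots via rays at z=.158, weighted by orange-ness
    wt=np.clip(I[...,0]-I[...,2]-25,0,None)*((I[...,0]-I[...,1])>15)
    v,u=np.mgrid[:400,:640]; ray=np.stack([(u-K[0,2])/K[0,0],-(v-K[1,2])/K[1,1],-np.ones_like(u,float)],-1)@Rc.T
    P=o+ray*((.158-o[2])/ray[...,2])[...,None]; r=np.hypot(P[...,0]-.498,P[...,1]+.331)
    ds=[]
    for sg in(1,-1):
        m=(r<.066)&(r>.042)&(sg*(P[...,0]-.498)>.02); W=wt*m
        if W.sum()>0: ds.append((P*W[...,None]).sum((0,1))/W.sum()); print(n,sg,int((W>0).sum()),ds[-1].round(4))
    if len(ds)==2: e=ds[0]-ds[1]; print(" centre",((ds[0]+ds[1])/2).round(4),"dist",np.hypot(e[0],e[1]).round(4),"yaw",np.degrees(np.arctan2(e[1],e[0])).round(1))
    for t in("mouth","housing","cap_mid","cap"):
        print(n,t,[(round(q["score"],2),w(n,q["point"]).round(3)) for q in arm.landmark_of(t,n)[:2]])
    if n=="top": x=im[160:250,410:530]; cv2.imwrite("pics/cropH.png",cv2.resize(x,(800,600),interpolation=cv2.INTER_CUBIC)[...,::-1])
```

```text
12.625 [0.5841 0.3111 0.2391] [ 0.51  0.64  0.53 -0.46 -1.88 -0.87]
toolz [-0.551  0.171 -0.817] tooly [-0.777  0.253  0.577]
scene 1 7 [ 0.5485 -0.3101  0.158 ]
scene -1 6 [ 0.4481 -0.35    0.158 ]
 centre [ 0.4983 -0.33    0.158 ] dist 0.1081 yaw 21.6
scene mouth [(0.73, array([ 0.499, -0.328,  0.156]))]
scene housing [(0.78, array([ 0.5  , -0.329, -0.003]))]
scene cap_mid []
scene cap []
top 1 19 [ 0.5468 -0.3106  0.158 ]
top -1 18 [ 0.4463 -0.3501  0.158 ]
 centre [ 0.4965 -0.3303  0.158 ] dist 0.108 yaw 21.4
top mouth [(0.77, array([ 0.497, -0.329,  0.159]))]
top housing [(0.72, array([ 0.495, -0.336,  0.005]))]
top cap_mid [(0.97, array([0.539, 0.324, 0.092]))]
top cap [(0.59, array([0.521, 0.33 , 0.067]))]
```

View pics/cropH.png

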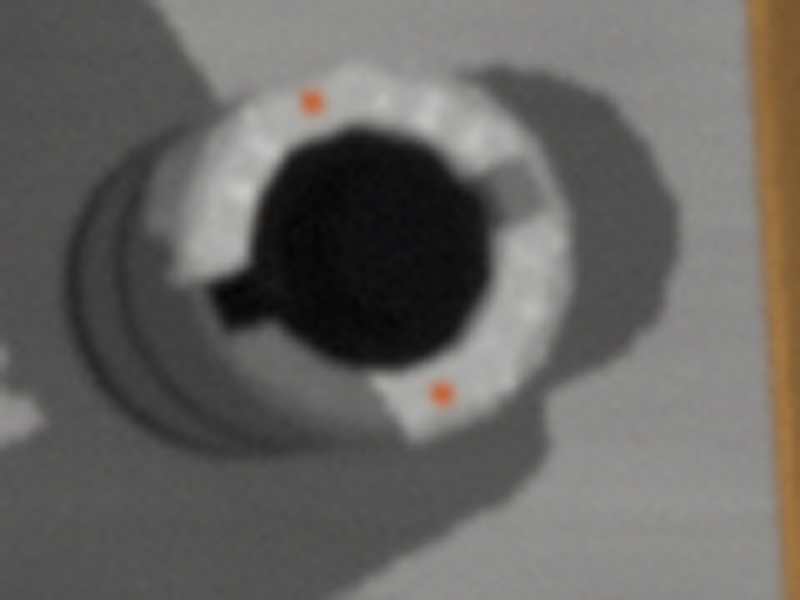

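The top crop shows the mouth clear: slots at about (240,300) and (515,190), dots at (312,102) and (442,393). Housing yaw is about 21.5°, centre (0.4974, -0.3302). Now approaching the cap along its axis.

Request:
drive_tool(targets=[[0,0,-0.9,0,0,0],[0,0,-0.9,0,0,0],[-0.01,0,-0.18,0,0,0],[-0.3,0.09,-0.45,0,0,0],[-0.3,0.09,-0.45,0,0,0]])

```text
t: 13.75
eef_pos: [0.5594, 0.3197, 0.1282]
ee_rot: [2.532, -0.002, -1.879]
force: [0.2, 0.2, 0.2]
width: 0.0569
```

Request:
drive_tool(targets=[[-0.24,0.08,-0.36,0,0,0],[-0.14,0.04,-0.2,0,0,0],[0,0,0,0,0,0]])

```text
t: 14.12
eef_pos: [0.5434, 0.3244, 0.1049]
ee_rot: [2.53, -0.004, -1.878]
force: [0.3, -0.2, 1.1]
width: 0.0565
```

Request:
drive_tool(targets=[[-0.05,0.015,-0.11,0,0,0],[-0.05,0.015,-0.11,0,0,0],[0,0,0,0,0,0]])

```text
t: 14.5
eef_pos: [0.5395, 0.3253, 0.0956]
ee_rot: [2.53, -0.004, -1.879]
force: [-0.2, 0.9, -0.1]
width: 0.0571
```

Request:
drive_tool(targets=[[0,0,0,0,0,0],[0,0,0,0,0,0],[0,0,0,0,0,0],[0,0,0,0,0,0],[0,0,0,0,0,0]], claw=0, newtons=15)

```text
t: 15.12
eef_pos: [0.5396, 0.3256, 0.096]
ee_rot: [2.53, -0.003, -1.878]
force: [-0.2, 1.9, 0.4]
width: 0.0176
```

Request:
drive_tool(targets=[[0,0,0,0,0,0],[0,0,0,0,0,0]], newtons=50)

```text
t: 15.38
eef_pos: [0.5396, 0.3256, 0.0961]
ee_rot: [2.53, -0.003, -1.878]
force: [-1.0, 1.8, 1.0]
width: 0.0179
```

Request:
drive_tool(targets=[[0.07,-0.02,0.1,0,0,0],[0.14,-0.04,0.2,0,0,0],[0.27,-0.09,0.41,0,0,0],[0.41,-0.13,0.61,0,0,0],[0.1,0,1,0,0,0]])

```text
t: 16.0
eef_pos: [0.5801, 0.313, 0.1881]
ee_rot: [2.529, -0.006, -1.88]
force: [0.9, 1.1, -3.2]
width: 0.0175
```

Request:
drive_tool(targets=[[0,0,1,0,0,0],[0,0,1,-0.29,-0.93,0],[0,0,0.5,-0.29,-0.93,0],[0,0,0,-0.29,-0.93,0],[0,0,0,-0.29,-0.93,0]])

```text
t: 16.62
eef_pos: [0.58, 0.3139, 0.2901]
ee_rot: [2.943, 0.0, -1.88]
force: [-0.3, 1.2, -3.2]
width: 0.0177
```

Request:
drive_tool(targets=[[0,0,0,-0.29,-0.93,0],[0,0,0,-0.29,-0.92,0],[0,0,0,0,0,0]])

```text
t: 17.0
eef_pos: [0.5779, 0.3143, 0.29]
ee_rot: [-3.141, 0.0, -1.878]
force: [0.4, -0.7, -4.1]
width: 0.0178
```

Run:
```python
from h import *
s=arm.get_state(); print(s["t"],s["eef_pos"].round(4),s["ee_rot"].round(4),s["q"].round(2),s["width"],s["force"],s["moment"])
R=Rot.from_euler("xyz",s["ee_rot"]).as_matrix()
for n in("scene","top"):
    im,d=arm.grab_frame(n); np.savez(f"/tmp/{n}D.npz",im=im,d=d)
    for t in("cap","cap_mid"):
        print(n,t,[(round(q["score"],2),w(n,q["point"]).round(3),(R.T@(w(n,q["point"])-s["eef_pos"])).round(4)) for q in arm.landmark_of(t,n)[:2]])
n="scene"; u,v=px(n,s["eef_pos"]).astype(int); print(u,v); x=np.load("/tmp/sceneD.npz")["im"][v-60:v+60,u-80:u+80]; cv2.imwrite("pics/cropD.png",cv2.resize(x,(800,600),interpolation=cv2.INTER_CUBIC)[...,::-1])
```

```text
17.0 [0.5779 0.3143 0.29  ] [-3.1406e+00  4.0000e-04 -1.8778e+00] [ 0.79  0.3   0.07  0.   -1.34 -1.1 ] 0.01777475262727339 [ 0.39558486 -0.70180208 -4.08074557] [ 0.02666762  0.12908365 -0.00642064]
scene cap [(0.48, array([0.581, 0.311, 0.251]), array([ 0.0026, -0.004 ,  0.0387])), (0.39, array([0.699, 0.04 , 0.053]), array([ 0.2253, -0.1981,  0.2374]))]
scene cap_mid [(0.71, array([ 0.554, -0.11 ,  0.008]), array([ 0.4115, -0.1049,  0.2821])), (0.59, array([0.7  , 0.039, 0.049]), array([ 0.2259, -0.1996,  0.241 ]))]
top cap [(0.91, array([0.581, 0.316, 0.255]), array([-0.0025, -0.0021,  0.0348])), (0.15, array([0.707, 0.101, 0.045]), array([ 0.1643, -0.187 ,  0.2456]))]
top cap_mid [(0.91, array([0.578, 0.313, 0.282]), array([ 0.0011, -0.0001,  0.0082]))]
444 191
```

View pics/cropD.png

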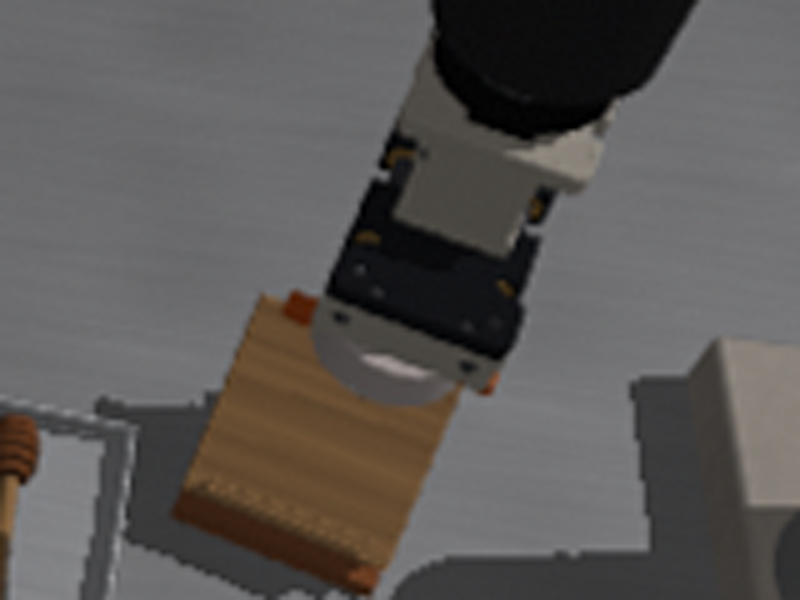

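Run:
```python
from h import *
s=arm.get_state(); R=Rot.from_euler("xyz",s["ee_rot"]).as_matrix(); p=s["eef_pos"]
for n in("scene","top"):
    z=np.load(f"/tmp/{n}D.npz"); im,d=z["im"],z["d"]; I=im.astype(int); C=cloud(n,d)
    L=(C-p)@R
    m=(I[...,0]>I[...,2]+40)&(I[...,0]>I[...,1]+25)&(d>0)&(abs(L[...,2]-.033)<.018)&(np.hypot(L[...,0],L[...,1])<.07)
    for sg in(1,-1):
        q=L[m&(sg*L[...,0]>0)]
        if len(q): print(n,"lug",sg,len(q),"x",q[:,0].min().round(4),q[:,0].max().round(4),"y",q[:,1].min().round(4),q[:,1].max().round(4),"mean",q.mean(0).round(4))
    wh=(I.min(-1)>70)&(I.max(-1)-I.min(-1)<25)&(abs(L[...,2]-.02)<.016)&(np.hypot(L[...,0],L[...,1])<.06)&(d>0)
    q=L[wh]; print(n,"white",len(q),q.min(0).round(4),q.max(0).round(4))
```

```text
scene lug 1 30 x 0.0391 0.0527 y -0.0073 0.0065 mean [ 0.0456 -0.0011  0.0254]
scene lug -1 5 x -0.0545 -0.0508 y -0.0055 0.0044 mean [-0.0529 -0.0023  0.0271]
scene white 138 [-0.0358 -0.0384  0.0042] [0.0479 0.008  0.0281]
top lug 1 55 x 0.0378 0.054 y -0.0063 0.0069 mean [0.0463 0.0005 0.0266]
top white 398 [ 0.002  -0.0373  0.004 ] [0.0528 0.0395 0.0322]
```

The cap is held level and centred (lug tips at +53/-54 mm along tool x). Carrying it to the mouth while turning the lugs towards the slots.

Request:
drive_tool(targets=[[-0.1,-0.5,0,0,0,0.3],[-0.11,-0.9,0,0,0,0.4],[-0.11,-0.9,0,0,0,0.4],[-0.11,-0.9,0,0,0,0.4],[-0.11,-0.9,0,0,0,0.4]])

```text
t: 17.92
eef_pos: [0.5579, 0.1488, 0.2886]
ee_rot: [3.141, -0.0, -1.68]
force: [0.3, -0.5, -3.8]
width: 0.0179
```

Request:
drive_tool(targets=[[-0.11,-0.9,0,0,0,0.4],[-0.11,-0.9,0,0,0,0.4],[-0.11,-0.9,0,0,0,0.4],[-0.11,-0.9,0,0,0,0.4],[-0.11,-0.9,0,0,0,0.4]])

```text
t: 18.55
eef_pos: [0.5358, -0.0313, 0.2888]
ee_rot: [3.141, 0.0, -1.471]
force: [0.2, 0.4, -3.3]
width: 0.0175
```

Request:
drive_tool(targets=[[-0.11,-0.9,0,0,0,0.4],[-0.11,-0.9,0,0,0,0.4],[-0.11,-0.9,0,0,0,0.4],[-0.11,-0.9,0,0,0,0.4],[-0.11,-0.9,0,0,0,0.4]])

```text
t: 19.18
eef_pos: [0.5136, -0.2115, 0.2887]
ee_rot: [3.141, 0.0, -1.261]
force: [0.9, -0.4, -2.5]
width: 0.0178
```

Request:
drive_tool(targets=[[-0.11,-0.9,0,0,0,0.4],[-0.11,-0.9,0,0,0,0.2],[-0.11,-0.7,0,0,0,0],[-0.05,-0.3,0,0,0,0],[0,0,0,0,0,0]])

```text
t: 19.8
eef_pos: [0.4983, -0.3226, 0.2883]
ee_rot: [3.141, 0.001, -1.201]
force: [0.2, -0.4, -2.8]
width: 0.0174
```

Request:
drive_tool(targets=[[-0.02,-0.19,-0.5,0,0,0.05],[0,0,-0.8,0,0,0],[0,0,-0.6,0,0,0],[0,0,-0.2,0,0,0],[0,0,0,0,0,0]])

```text
t: 20.42
eef_pos: [0.498, -0.329, 0.205]
ee_rot: [3.141, 0.0, -1.193]
force: [0.4, 0.2, -2.0]
width: 0.0174
```

Run:
```python
from h import *
s=arm.get_state(); print(s["t"],s["eef_pos"].round(4),s["ee_rot"].round(4),s["q"].round(2)); n="scene"
R=Rot.from_euler("xyz",s["ee_rot"]).as_matrix(); p=s["eef_pos"]
im,d=arm.grab_frame(n); np.savez("/tmp/sceneE.npz",im=im,d=d); I=im.astype(int); C=cloud(n,d); L=(C-p)@R
m=(I[...,0]>I[...,2]+40)&(I[...,0]>I[...,1]+25)&(d>0)&(np.hypot(L[...,0],L[...,1])<.075)&(C[...,2]>.14)
for v,u in np.argwhere(m): print((u,v),C[v,u].round(4),L[v,u].round(4))
x=im[130:220,155:275]; cv2.imwrite("pics/cropE.png",cv2.resize(x,(800,600),interpolation=cv2.INTER_CUBIC)[...,::-1])
```

```text
20.425 [ 0.498 -0.329  0.205] [ 3.1413  0.     -1.1931] [-0.26  0.25 -0.2   0.   -1.13  0.63]
(np.int64(229), np.int64(158)) [ 0.472  -0.2876  0.1762] [-0.0481  0.0089  0.0288]
(np.int64(230), np.int64(158)) [ 0.473  -0.2838  0.1781] [-0.0512  0.0065  0.0269]
(np.int64(231), np.int64(158)) [ 0.4725 -0.2809  0.1781] [-0.0542  0.0059  0.0269]
(np.int64(226), np.int64(159)) [ 0.487  -0.2899  0.1879] [-0.0404 -0.0043  0.017 ]
(np.int64(227), np.int64(159)) [ 0.4792 -0.291   0.179 ] [-0.0423  0.0034  0.026 ]
(np.int64(228), np.int64(159)) [ 0.4768 -0.2891  0.1768] [-0.0449  0.0049  0.0282]
(np.int64(229), np.int64(159)) [ 0.4742 -0.2872  0.1742] [-0.0476  0.0067  0.0307]
(np.int64(230), np.int64(159)) [ 0.4794 -0.2812  0.1812] [-0.0513 -0.0004  0.0238]
(np.int64(231), np.int64(159)) [ 0.4769 -0.2793  0.1788] [-0.0539  0.0012  0.0261]
(np.int64(226), np.int64(160)) [ 0.4875 -0.2905  0.1839] [-0.0397 -0.0045  0.0211]
(np.int64(227), np.int64(160)) [ 0.4842 -0.2891  0.1805] [-0.0422 -0.002   0.0244]
(np.int64(228), np.int64(160)) [ 0.4829 -0.2866  0.1795] [-0.045  -0.0016  0.0255]
(np.int64(
[... 2111 characters left out ...]
6  0.176 ] [ 0.0408 -0.009   0.029 ]
(np.int64(200), np.int64(167)) [ 0.5178 -0.3628  0.1721] [ 0.0387 -0.006   0.0329]
(np.int64(196), np.int64(168)) [ 0.5206 -0.3751  0.1682] [ 0.0512 -0.0041  0.0368]
(np.int64(214), np.int64(180)) [ 0.5463 -0.3137  0.1564] [ 0.0036 -0.0506  0.0485]
(np.int64(215), np.int64(180)) [ 0.5467 -0.3102  0.1577] [ 0.0005 -0.0522  0.0472]
(np.int64(216), np.int64(180)) [ 0.5481 -0.3061  0.1604] [-0.0028 -0.055   0.0445]
(np.int64(214), np.int64(181)) [ 0.5524 -0.3108  0.16  ] [ 0.0032 -0.0573  0.0449]
(np.int64(215), np.int64(181)) [ 0.5504 -0.3089  0.1579] [ 0.0007 -0.0561  0.047 ]
(np.int64(216), np.int64(181)) [ 0.5508 -0.3055  0.1592] [-0.0024 -0.0578  0.0457]
```

View pics/cropE.png

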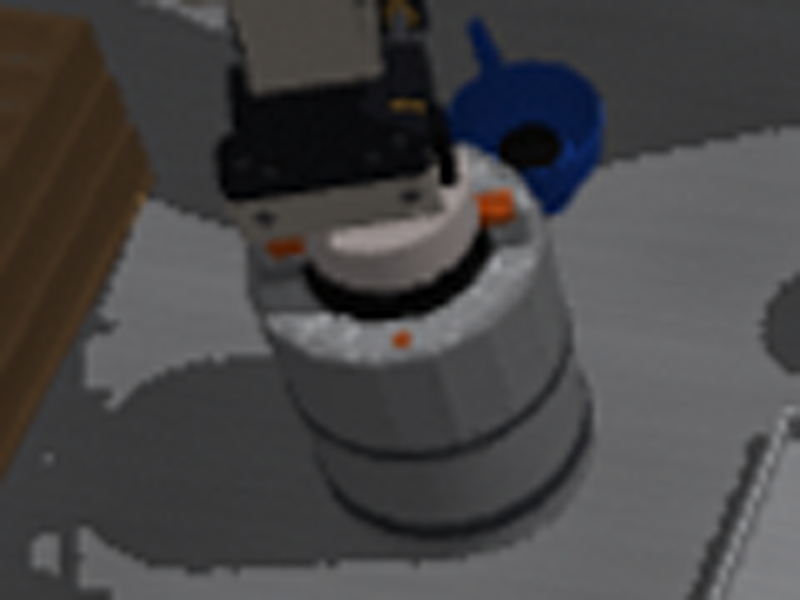

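Both lugs (crop (285,247), (497,207)) hover over their slots. Lowering in.

Request:
drive_tool(targets=[[0,-0.03,-0.2,0,0,0],[0,0,-0.15,0,0,0],[0,0,-0.1,0,0,0],[0,0,0,0,0,0]])

```text
t: 20.98
eef_pos: [0.4976, -0.3306, 0.1867]
ee_rot: [3.141, 0.0, -1.194]
force: [0.6, -0.1, -2.6]
width: 0.0177
```

Request:
drive_tool(targets=[[0,0,-0.05,0,0,0],[0,0,-0.03,0,0,0],[0,0,0,0,0,0]])

```text
t: 21.35
eef_pos: [0.4978, -0.3308, 0.184]
ee_rot: [-3.141, -0.001, -1.194]
force: [-1.8, -0.4, 2.7]
width: 0.0181
```

Request:
drive_tool(targets=[[0,0,-0.1,0,0,0],[0,0,-0.1,0,0,0],[0,0,-0.1,0,0,0],[0,0,-0.08,0,0,0],[0,0,0,0,0,0]])

```text
t: 21.98
eef_pos: [0.4979, -0.3308, 0.1685]
ee_rot: [-3.141, -0.001, -1.193]
force: [-2.2, -0.4, 6.8]
width: 0.0175
```

Request:
drive_tool(targets=[[0,0,0,0,0,-0.5],[0,0,0,0,0,-0.9],[0,0,0,0,0,-0.9],[0,0,0,0,0,-0.9],[0,0,0,0,0,-0.8]])

```text
t: 22.6
eef_pos: [0.4976, -0.3307, 0.1686]
ee_rot: [3.142, -0.0, -1.615]
force: [-2.6, 0.3, 6.9]
width: 0.0179
```

Request:
drive_tool(targets=[[0,0,0,0,0,-0.9],[0,0,0,0,0,-0.9],[0,0,0,0,0,-0.9],[0,0,0,0,0,-0.9],[0,0,0,0,0,-0.9]])

```text
t: 23.22
eef_pos: [0.4978, -0.3306, 0.1687]
ee_rot: [-3.141, 0.0, -2.087]
force: [-2.0, 1.3, 6.6]
width: 0.0177
```

Request:
drive_tool(targets=[[0,0,0,0,0,-0.9],[0,0,0,0,0,-0.9],[0,0,0,0,0,-0.9],[0,0,0,0,0,-0.9],[0,0,0,0,0,-0.9]])

```text
t: 23.85
eef_pos: [0.4982, -0.3306, 0.1688]
ee_rot: [-3.141, 0.001, -2.558]
force: [-1.7, 1.0, 6.4]
width: 0.0176
```

Request:
drive_tool(targets=[[0,0,0,0,0,-0.8],[0,0,0,0,0,-0.8],[0,0,0,0,0,-0.4],[0,0,0,0,0,0],[0,0,0,0,0,0]])

```text
t: 24.48
eef_pos: [0.4984, -0.3306, 0.1689]
ee_rot: [-3.14, 0.001, -2.764]
force: [-1.5, 1.6, 6.7]
width: 0.0175
```

Run:
```python
from station import arm
s=arm.get_state(); print(s["moment"].round(2),s["force"].round(1),s["ee_rot"].round(3))
```

```text
[ 0.76  0.13 -0.08] [-1.5  1.6  6.7] [-3.140e+00  1.000e-03 -2.764e+00]
```

At the dots. Easing up to let the spring seat the lugs in the pocket (expected TCP z ≈ 0.180).

Request:
drive_tool(targets=[[0,0,0.1,0,0,0],[0,0,0.1,0,0,0],[0,0,0.07,0,0,0],[0,0,0,0,0,0]])

```text
t: 24.98
eef_pos: [0.4984, -0.3306, 0.1792]
ee_rot: [-3.141, 0.001, -2.764]
force: [2.5, -0.2, 1.0]
width: 0.0177
```

Request:
drive_tool(targets=[[0,0,0.03,0,0,0],[0,0,0,0,0,0]])

```text
t: 25.22
eef_pos: [0.4983, -0.3306, 0.1793]
ee_rot: [-3.142, 0.001, -2.765]
force: [5.0, -2.6, -6.0]
width: 0.0177
```

The lugs are caught, as the cap resists upward pull. Release and retreat.

Request:
drive_tool(targets=[[0,0,-0.03,0,0,0],[0,0,0,0,0,0]])

```text
t: 25.48
eef_pos: [0.4983, -0.3307, 0.1792]
ee_rot: [-3.141, 0.001, -2.764]
force: [3.8, -1.0, -0.5]
width: 0.0174
```

Request:
drive_tool(targets=[[0,0,0,0,0,0],[0,0,0,0,0,0],[0,0,0,0,0,0],[0,0,0,0,0,0],[0,0,0,0,0,0]], claw=0.6)

```text
t: 26.1
eef_pos: [0.4975, -0.3306, 0.1791]
ee_rot: [3.141, -0.0, -2.764]
force: [-0.6, -0.2, 0.4]
width: 0.0519
```

Request:
drive_tool(targets=[[0,0,0.4,0,0,0],[0,0,0.9,0,0,0],[0,0,1,0,0,0],[0,0,1,0,0,0],[-0.4,0,0.4,0,0,0]])

```text
t: 26.72
eef_pos: [0.4825, -0.331, 0.3307]
ee_rot: [-3.138, 0.003, -2.764]
force: [-0.3, -0.5, -0.0]
width: 0.0527
```

Request:
drive_tool(targets=[[-0.7,-0.7,0,0,0,0],[-0.7,-0.9,0,0,0,0],[-0.6,-0.9,0,0,0,0],[-0.5,-0.9,0,0,0,0],[0,0,0,0,0,0]])

```text
t: 27.35
eef_pos: [0.3795, -0.4682, 0.3271]
ee_rot: [3.141, -0.001, -2.768]
force: [-0.4, 1.2, -0.4]
width: 0.0529
```

Run:
```python
from h import *
ims=[]
for n in("scene","top"):
    im,d=arm.grab_frame(n); C=cloud(n,d); I=im.astype(int)
    for t in("cap","cap_mid","funnel","mouth"): print(n,t,[(round(q["score"],2),w(n,q["point"]).round(3)) for q in arm.landmark_of(t,n)[:3]])
    r=np.hypot(C[...,0]-.4975,C[...,1]+.330)
    B=C[(r<.045)&(C[...,2]>.188)&(C[...,2]<.23)&(I.max(-1)<60)&(d>0)]
    if len(B)>5: print("bar",len(B),B.mean(0).round(4),"z",np.percentile(B[:,2],[5,50,95]).round(4)); T=B[B[:,2]>np.percentile(B[:,2],50)-.004]; Q=T-T.mean(0); ax=np.linalg.svd(Q,full_matrices=False)[2][0]; print("axis",ax.round(3),"yaw",np.degrees(np.arctan2(ax[1],ax[0])).round(1))
    u,v=px(n,[.5,-.16,.1]).astype(int); ims.append(cv2.resize(im[max(v-75,0):v+75,u-100:u+100],(400,300),interpolation=cv2.INTER_CUBIC))
cv2.imwrite("pics/final.png",np.hstack(ims)[...,::-1]); print(arm.get_state()["t"])
```

```text
scene cap [(0.56, array([ 0.501, -0.331,  0.143])), (0.24, array([0.573, 0.15 , 0.018]))]
scene cap_mid [(0.78, array([ 0.504, -0.329,  0.179])), (0.71, array([ 0.498, -0.333, -0.   ]))]
scene funnel [(0.9, array([0.568, 0.016, 0.004])), (0.69, array([ 0.322, -0.342,  0.001])), (0.32, array([ 0.502, -0.328,  0.178]))]
scene mouth [(0.94, array([ 0.499, -0.33 ,  0.157]))]
bar 164 [ 0.5073 -0.3252  0.2089] z [0.193  0.2122 0.2149]
axis [0.927 0.375 0.002] yaw 22.0
top cap [(0.63, array([ 0.501, -0.329,  0.145]))]
top cap_mid [(0.83, array([ 0.499, -0.331,  0.176]))]
top funnel [(0.92, array([ 0.321, -0.342,  0.001])), (0.88, array([0.57 , 0.019, 0.007])), (0.24, array([0.696, 0.039, 0.041]))]
top mouth [(0.94, array([ 0.499, -0.326,  0.155]))]
bar 387 [ 0.4964 -0.3273  0.2073] z [0.1908 0.2109 0.2136]
axis [-0.929 -0.37   0.004] yaw -158.3
27.85
```

View pics/final.png

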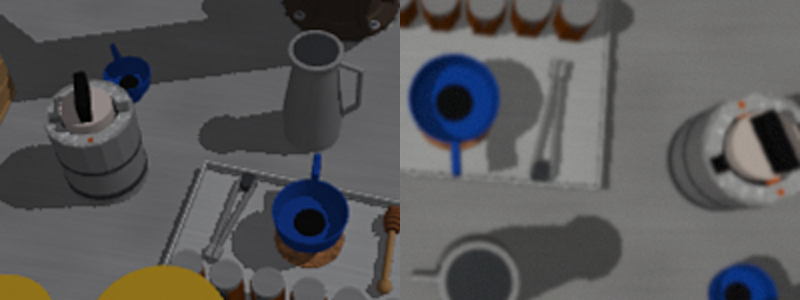

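```bash
python3 -c "
from station import arm
print(arm.job_done())"
```

```text
the job is handed in; nothing more can be done
None
```

The funnel is on the coaster and the cap is locked in the housing. I handed the job in after about 28 s of the allowed 72 s.

- **Funnel:** I lifted the large blue funnel by its tab and set it down on the coaster. In the scene camera its rim was level within measurement noise and centred to about 1.5 mm. While setting it down I pressed it on the cork with about 20 N, then eased off before letting go.
- **Cap:** I took it from the stand along its own axis, lined the lugs up with the slots, pressed it down about 18 mm and turned it 90° clockwise. It resisted a small upward pull before I let go.
- **Last checks:** After release the top of the cap's bar was at z ≈ 0.213 m. That matches the locked height, with the underside 13 mm below the collar. The bar was level, and its yaw was 22° against about 21.5° for the dots.
- **Neighbours:** The gripper was clear of everything. The tongs and the jars in view looked undisturbed in the last picture. The dipper and the left-hand jars were only partly in that crop, so I did not check them at the end.

No check failed. The two cameras disagreed by about 2–3 mm in x, so I used their average or compared positions within one camera.

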